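Nudge the drill template onto its two pins

TASK

The aluminium drill template lies askew on the plywood jig, riding on top of the two steel pins. Nudge it sideways against the wooden fence and forward with your fingertips until both its holes drop over the pins and it lies flat on the board. Push only: do not pick it up or raise it off the jig, and leave everything else on the bench where it is.

Things in the scene. Friction and masses are not known exactly. Their poses are not given: they have to be found in the camera images.
- jig: Drilling jig screwed to the bench: plywood board 18 mm thick, with a fence and two pins. Origin on the bench (board's underside) below where the seated plate's centre belongs; x = forward, from the rear (robot) side to the pins and far end, y = left, towards the fence, z up. Board spans x -130 to +85 mm, y -125 to +96 mm. Pins at x = +15 mm, y = +35 and -35 mm.
- fence (a point): Middle of the foot of the fence's inner face (jig y = +76 mm, on the board's top). The fence is a straight dark wood strip along the jig's left side, jig x -120 to +80 mm, 22 mm tall above the board, 20 mm thick. The seated plate's left edge is 1 mm (0 to 3 mm) from it.
- pin_left (a point): Foot of the left pin, on the board's top (18 mm above the bench). The pin is 12 mm in diameter and 12 mm tall, its upper 6 mm tapering to a 6 mm tip.
- pin_right (a point): Foot of the right pin, same shape.
- plate: Loose flat aluminium drill template, 140 mm (own x) x 150 mm (own y) x 8 mm thick, 0.26 to 0.47 kg; takes up to about 15 N to push. Origin: centre of its underside; x to its front edge, y left. Two 16 mm through holes at x = +15 mm, y = +35 and -35 mm; four small flush bushes (dark dots) in the rear half. Seated: flat on the board, pin tips 4 mm proud of its top.
- hole_left (a point): Centre of the left hole at the plate's underside; belongs at pin_left.
- hole_right (a point): Centre of the right hole at the plate's underside; belongs at pin_right.
- plate_front (a point): Middle of the front lower edge of the plate (plate x = +70 mm).
- plate_rear (a point): Middle of the rear lower edge of the plate (plate x = -70 mm). At the start this edge, nearest the robot, rests on the board while the front part rides on the two pin tops (about 6 degrees, front up); the plate is 24 to 40 mm too far back, 12 to 27 mm too far from the fence, and turned up to 0.12 rad.
- jar: clear glass screw jar with a steel cap, 66 mm diameter, 70 mm tall, standing left of the fence; a bystander, origin at its underside's centre
- tape: grey ring (roll of tape), 90 mm diameter, 25 mm tall, lying flat left of the jig's rear; a bystander, origin at its underside's centre
- screwdriver: screwdriver lying beyond the jig's far end; a bystander, origin on the tool; lies along its own x
- can: small blue-banded can, 62 mm diameter, 90 mm tall, standing left of the fence near its far end; a bystander, origin at its underside's centre
- wrench: steel wrench lying flat to the right of the jig; a bystander, origin on the tool; lies along its own x
There are look-alikes about, which are no part of the job. There is more than one size of the plate; the job needs the middle-sized.

How it is judged (in metres and radians):
At the end, for the whole second after the job is handed in: Both holes are over their pins (hole centres within 4.5 mm of the pins, sideways), the plate lies flat (within 0.03 rad) and down on the board (underside within 2.5 mm of it) and is at rest (horizontal distance between hole_left and pin_left below 0.0045 m and horizontal distance between hole_right and pin_right below 0.0045 m and z of each of plate_front, plate_rear, hole_left, hole_right in the frame of pin_left below 0.0025 m and angle between plate's own z axis and vertical below 0.03 rad and linear speed of plate below 0.01 m/s); the robot touches nothing.
It fails at once if the plate is lifted: its rear edge more than 15 mm, its front edge more than 35 mm, or its middle more than 22 mm above the board (z of plate_rear in the frame of pin_left above 0.015 m or z of plate_front in the frame of pin_left above 0.035 m or z of plate in the frame of pin_left above 0.022 m).
It fails at once if a bystander is shifted by more than 20 mm (distance of any of jar, tape, screwdriver, can, wrench from where it was at the start of the episode above 0.02 m).
It also fails if it takes over 61 s, if anything falls off the work surface, if the arm or the gripper's body presses on something with over 40 N, if the wrist force passes 120 N, or if a joint passes its speed limit or range.

ROBOT

A 6-joint arm with a two-finger parallel gripper is mounted at the origin on the work surface. World frame = base frame: x ahead of the robot, y to its left, z up, the work surface at z = 0. Lengths are in mm, angles in rad, forces in N, time in s.
With the tool pointing down it reaches from about 325 to 900 mm from the base axis. Payload 6.1 kg.
Tool frame: the origin (TCP) lies midway between the tips of the shut fingers; the grasp point (between the pads) lies robot.hold_point_z behind it (robot.hold_point_z is the distance from the TCP to the grasp point, in mm); z points along the fingers, y is the line along which they close (so a half turn about z gives the same grasp; the last joint's range is limited). The gripper opens to 85 mm and grips with 20 to 120 N. Pads are 22 mm wide; open, the fingers measure 114 mm over their backs; the gripper's body (76 mm by 85 mm) begins 54 mm behind the grasp point. The pads swing forward as they close: fully open they stand 13 mm farther back than shut.
Start: joints at [1.198, 0.22, 1.526, -0, 1.395, -0.126], TCP at [152.688, 606.055, 231.3] pointing down, gripper open.
Joint ranges: [-2.98, 2.98], [-0.91, 2.08], [0.09, 2.57], [-1.24, 4.39], [0.2, 2.65], [-2.68, 2.68]. Speed limits (rad/s): [2.57, 2.57, 3.01, 3.14, 3.14, 3.14].

INTERFACE

Orientations are given as [roll, pitch, yaw] about the fixed x, y, z axes, in that order (R = Rz(yaw) Ry(pitch) Rx(roll)).
In Python, from station import sensors, camera, job_done, robot gives the robot as it stands.
- The arm moves only by the tool apply_moves, never from a script. Its argument "plan" is a list of rows, each a list of 6 numbers: the shift along the world's x, y, z in mm, then the turn, a rotation vector about the world's x, y, z in rad. In form: [[tx, ty, tz, wx, wy, wz], ...]. A call has 1 to 12 rows; each row is the pose to reach, as a shift and turn from the pose commanded when the call began; what a row does not reach only later rows make up. A row lasts 1/8 s, in which the tool goes at most 62.5 mm and 10.7 degrees, less where a joint would pass 70% of its speed; a pose out of reach is approached as far as the arm can. A call with a gripper value outside its range is refused whole. "grip" is the closure, from 0 (fully open) to 1 (shut), set as the call begins (left out, the last holds). The fingers move at their own pace and stop on an object; the grip force is fixed at half the most. Time passes only in rows, so rows that repeat a pose let the fingers close. It gives the time, the measured TCP pose, the force, the opening and the grip force at its end, in the units of the state.
- sensors.read_state(): the state, without advancing time (a new reading comes with each control period).
- camera(name): name is "scene" or "top"; returns a dict with "img" (400x640x3 uint8, red, green, blue), "camera_matrix" (3x3 intrinsics, pixels), "k1" (the pictures are not rectified: a ray, as slopes to the right and down, at radius r is drawn at 1 + k1 r^2 times it, then the intrinsics apply), "pose" (4x4, takes a point from camera to world coordinates). Camera axes: x right, y down, z forward; pixel columns grow to the right and rows downward; lengths in mm; the calibration is good to about 2 mm. A picture is of the moment at which its call begins. There is no depth.
- job_done(): hands the job in; it is judged then, once.
The state is a dict: "time": time; "qpos": joint angles; "joint_vel": joint speeds; "joint_efforts": joint torques, N m; "eef_pos": TCP position; "ee_rot": TCP orientation; "force": force on the tool from outside, world axes, zero at the start; "torque": the same for the moment, N m; "width": finger opening in mm; "grip_force": force on a finger pad.
Only numpy, scipy, OpenCV 4.12 (cv2) and the standard library are available. Lean on these libraries where they do the work, as an engineer would, in place of code of your own. Each camera call takes 0.05 s, during which the arm holds its last target. There are 200 camera calls.

## Working session

There is one attempt and no reset: what is moved stays moved. The work goes in short steps, Python scripts to look and compute and a tool call to move; the robot and the scene stay as the last step left them, time stands still between calls to the robot, and variables do not carry over. Pictures are saved under pics/ and viewed, at most 10 in all, crops included, and the job is handed in when it is done.

Besides the shell and the picture viewer there is one more tool, called after "Call:" as a command line: name --pt "numbers of a row" for each row, then --argument value for the rest. apply_moves: Moves the arm, as the interface text tells. Its arguments: {"type":"object","properties":{"plan":{"type":"array"},"grip":{"type":"number"}},"required":["plan"]}

```bash
mkdir -p pics; ls; python3 - <<'E'
from station import sensors,camera,robot
import cv2,numpy as np
s=sensors.read_state();print(s);print(getattr(robot,'hold_point_z',None))
for n in("top","scene"):
    c=camera(n);cv2.imwrite(f"pics/{n}0.png",c["img"][:,:,::-1]);print(n,c["camera_matrix"],c["k1"],c["pose"])
E
```

```text
pics
{'time': 0.0, 'qpos': array([ 1.19786879e+00,  2.21261778e-01,  1.52765037e+00, -2.60383046e-05,
        1.39471630e+00, -1.26125016e-01]), 'joint_vel': array([ 0.00048599,  0.00060702,  0.0008208 ,  0.00207288, -0.00096513,
       -0.00028818]), 'joint_efforts': array([-5.23689087e-04, -4.96917772e+01, -3.89386117e+01, -4.26443239e-04,
        1.13711500e-02,  2.84416262e-05]), 'eef_pos': array([152.48528266, 605.46084507, 230.15639856]), 'ee_rot': array([-3.13956981e+00, -2.30661342e-04,  2.89479449e+00]), 'force': array([-0.15203545,  0.15385985, -0.23614119]), 'torque': array([ 0.00512095, -0.0173169 ,  0.0251025 ]), 'grip_force': 0.0, 'width': 85.29019418753415}
18.700000000000003
top [[425.56239121   0.         319.58012094]
 [  0.         425.56239121 200.27496535]
 [  0.           0.           1.        ]] -0.009668522592998632 [[-2.65364323e-02 -9.89723405e-01  1.40511205e-01  4.83179663e+02]
 [-9.99498577e-01  2.38400683e-02 -2.08385708e-02  3.52117916e+01]
 [ 1.72746245e-02 -1.40993731e-01 -9.89859765e-01  1.10365259e+03]
 [ 0.00000000e+00  0.00000000e+00  0.00000000e+00  1.00000000e+00]]
scene [[366.97495706   0.         319.97919906]
 [  0.         366.97495706 198.71780254]
 [  0.           0.           1.        ]] -0.02247397711000911 [[-7.10145119e-01  5.27443596e-01 -4.66365910e-01  9.75786698e+02]
 [ 7.03907976e-01  5.18342780e-01 -4.85627762e-01  4.01141019e+02]
 [-1.44038506e-02 -6.73144869e-01 -7.39370350e-01  6.37585970e+02]
 [ 0.00000000e+00  0.00000000e+00  0.00000000e+00  1.00000000e+00]]
```

View pics/top0.png

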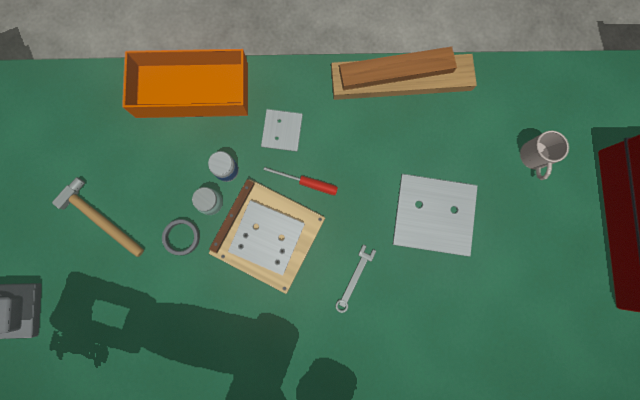

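View pics/scene0.png

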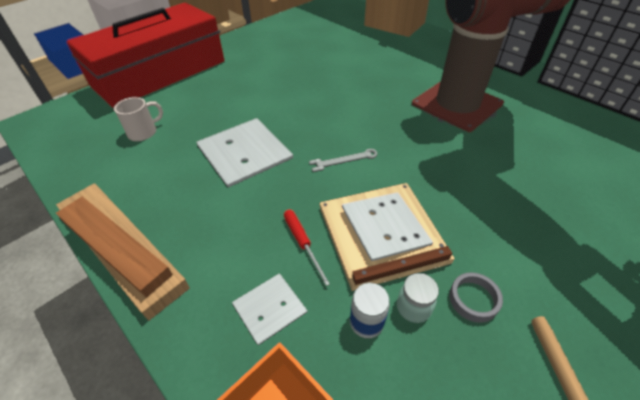

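The top view shows three candidates for the plate: the small one at (282,130), the large one at (436,215), and the middle-sized one on the jig at (266,238). I choose the one on the jig. The fence lies on its upper left, with the jar at (206,200), can at (222,165), tape at (180,237), screwdriver at (300,180) and wrench at (355,280).

```bash
cat > h.py <<'E'
import cv2,numpy as np
from station import sensors,camera,robot
def ray(c,uv,z):
    """pixels -> world points on plane height z (scalar or per point)"""
    K=c["camera_matrix"];uv=np.atleast_2d(uv).astype(float);z=np.broadcast_to(z,len(uv))
    d=(uv-K[:2,2])/K[[0,1],[0,1]];p=d.copy()
    for _ in range(5): p=d/(1+c["k1"]*(p**2).sum(1,keepdims=True))
    w=np.c_[p,np.ones(len(p))]@c["pose"][:3,:3].T;o=c["pose"][:3,3]
    return o+w*((z-o[2])/w[:,2])[:,None]
def proj(c,P):
    P=np.atleast_2d(P);q=(P-c["pose"][:3,3])@c["pose"][:3,:3];p=q[:,:2]/q[:,2:]
    p=p*(1+c["k1"]*(p**2).sum(1,keepdims=True));K=c["camera_matrix"]
    return p*K[[0,1],[0,1]]+K[:2,2]
def crop(c,x0,y0,w,h,s,name):
    i=cv2.resize(np.ascontiguousarray(c["img"][y0:y0+h,x0:x0+w,::-1]),None,fx=s,fy=s,interpolation=cv2.INTER_CUBIC)
    cv2.imwrite("pics/"+name,i)
def quad(mask):
    """corner pixels (image order) of the largest blob, by straight-line fits to its sides"""
    n=max(cv2.findContours(mask,cv2.RETR_EXTERNAL,cv2.CHAIN_APPROX_NONE)[0],key=cv2.contourArea)
    pts=cv2.convexHull(n)[:,0].astype(float);c=n[:,0].astype(float)
    b=cv2.boxPoints(cv2.minAreaRect(n));L=[]
    for k in range(4):
        a,e=b[k],b[(k+1)%4];l=np.linalg.norm(e-a);t=(e-a)/l;nn=np.array([-t[1],t[0]])
        s=(c-a)@t;d=(c-a)@nn;q=c[(s>.15*l)&(s<.85*l)&(abs(d)<.12*l)]
        v=cv2.fitLine(q.astype(np.float32),cv2.DIST_HUBER,0,.01,.01).ravel();L.append(v)
    out=[]
    for k in range(4):
        u,v=L[k-1],L[k];A=np.c_[u[:2],-v[:2]];r=np.linalg.solve(A,v[2:]-u[2:]);out.append(u[2:]+r[0]*u[:2])
    return np.array(out)
E
python3 - <<'E'
from h import *
c=camera("top");crop(c,200,165,135,135,5,"crop0.png")
hsv=cv2.cvtColor(c["img"],cv2.COLOR_RGB2HSV)
for p in [(266,238),(250,215),(280,262),(300,215),(316,220),(230,255),(232,215),(300,280),(281,237),(256,226)]: print(p,hsv[p[1],p[0]])
E
```

```text
(266, 238) [ 90   5 186]
(250, 215) [ 85   8 182]
(280, 262) [ 84   7 177]
(300, 215) [ 20  83 203]
(316, 220) [ 20  87 200]
(230, 255) [ 20  85 204]
(232, 215) [75  5 96]
(300, 280) [ 73  99 121]
(281, 237) [ 20  85 198]
(256, 226) [ 20  85 197]
```

View pics/crop0.png

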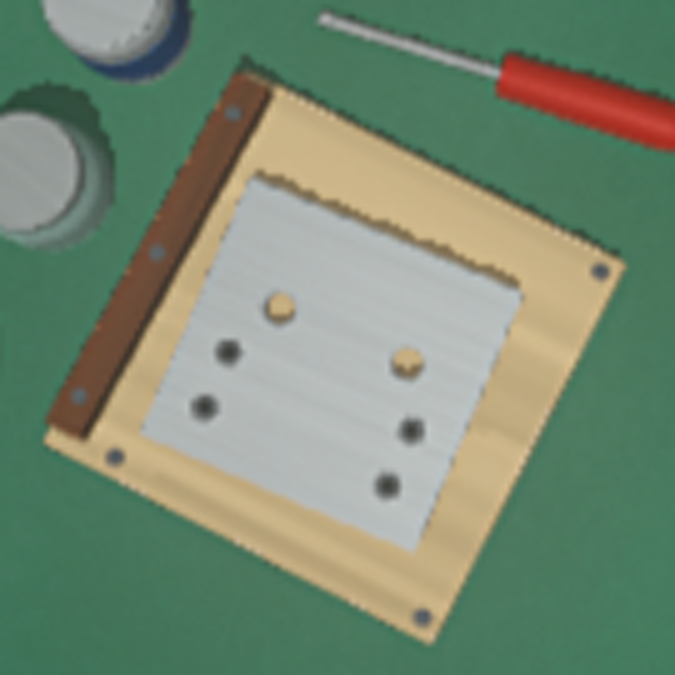

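The crop shows the plate without occlusion, its holes at about (256,226) and (281,237), and the fence to its left. The gap in front of its front edge and to the fence matches the description.

```bash
cat >> h.py <<'E'
def measure(c):
    hsv=cv2.cvtColor(c["img"],cv2.COLOR_RGB2HSV);roi=np.zeros(hsv.shape[:2],np.uint8);roi[170:300,205:330]=255
    f=4;big=cv2.resize(hsv[170:300,205:330],None,fx=f,fy=f,interpolation=cv2.INTER_LINEAR)
    back=lambda q:(q+.5)/f-.5+[205,170]
    k=np.ones((41,41),np.uint8)
    pl=cv2.inRange(big,(0,0,150),(180,30,255));pl=cv2.morphologyEx(pl,cv2.MORPH_OPEN,np.ones((9,9),np.uint8))
    ply=cv2.inRange(big,(12,50,140),(28,130,255))
    board=cv2.morphologyEx(ply|pl,cv2.MORPH_CLOSE,np.ones((9,9),np.uint8))
    return back(quad(pl)),back(quad(board))
def order(P):
    """FL,FR,RR,RL by jig-ish axes (x to world +x-y)"""
    a=np.radians(-28);x=P[:,:2]@[np.cos(a),np.sin(a)];y=P[:,:2]@[-np.sin(a),np.cos(a)]
    x=x-x.mean();y=y-y.mean();return [int(np.argmax(x+y)),int(np.argmax(x-y)),int(np.argmax(-x-y)),int(np.argmax(-x+y))]
def jig(c,b):
    B=ray(c,b,18);B=B[order(B)];d=B[1]-B[2];yaw=np.arctan2(d[1],d[0]);R=np.array([[np.cos(yaw),-np.sin(yaw)],[np.sin(yaw),np.cos(yaw)]])
    o=((B[1,:2]-R@[85,-125])+(B[2,:2]-R@[-130,-125]))/2
    return o,yaw,R,B
E
python3 - <<'E'
from h import *
c=camera("top");p,b=measure(c)
o,yaw,R,B=jig(c,b);print("len right side",np.linalg.norm(B[1]-B[2]),"jig",o,yaw);print("board in jig",((B[:,:2]-o)@R).round(1).tolist())
P=ray(c,p,26);i=order(P);P=ray(c,p[i],[40,40,26,26])
print("plate in jig",((P[:,:2]-o)@R).round(1).tolist());print([np.linalg.norm(P[k]-P[k-1]).round(1) for k in range(4)])
print("plate yaw rel", [np.arctan2(*((P[a]-P[b2])[1::-1]))-yaw for a,b2 in((0,3),(1,2))], "ctr",((P[:,:2].mean(0)-o)@R))
print("holes",((ray(c,[[256,226.5],[281.3,237.5]],38)[:,:2]-o)@R).round(1).tolist())
print("fence dir jig->world x",R[:,0],"y",R[:,1]); print(P.round(1).tolist())
E
```

```text
len right side 214.05176634974546 jig [578.69466643 150.95036055] -0.49851402523287675
board in jig [[84.2, 75.8], [84.5, -125.0], [-129.5, -125.0], [-129.5, 75.7]]
plate in jig [[34.8, 62.0], [45.7, -86.7], [-93.0, -96.6], [-103.4, 52.3]]
[np.float64(139.2), np.float64(149.1), np.float64(139.8), np.float64(149.2)]
plate yaw rel [np.float64(0.07016174534712422), np.float64(0.07125748800398835)] ctr [-28.96931534 -17.23472364]
holes [[-16.7, 16.7], [-12.2, -52.4]]
fence dir jig->world x [ 0.87829401 -0.47812094] y [0.47812094 0.87829401]
[[638.9, 188.8, 40.0], [577.4, 53.0, 40.0], [450.8, 110.6, 26.0], [512.9, 246.3, 26.0]]
```

Measured: the plate centre in the jig frame is (-29,-17) with yaw +0.07, which falls within the stated ranges. The plate measures 139.5 x 149 mm and the board side 214 mm, so both match.

Plan: with the gripper open, line the two fingers along the right edge and push it square towards the fence. Then push the rear edge forward with both fingers.

Call:
apply_moves --pt "337 -555 -110 0 0 -1.823" --pt "337 -555 -110 0 0 -1.823" --pt "337 -555 -110 0 0 -1.823" --pt "337 -555 -110 0 0 -1.823" --pt "337 -555 -110 0 0 -1.823" --pt "337 -555 -110 0 0 -1.823" --pt "337 -555 -110 0 0 -1.823" --pt "337 -555 -110 0 0 -1.823" --pt "337 -555 -110 0 0 -1.823" --pt "337 -555 -110 0 0 -1.823" --pt "337 -555 -110 0 0 -1.823" --pt "337 -555 -110 0 0 -1.823" --grip 0

```text
time: 1.7
eef_pos: [490.2, 49.1, 120.7]
ee_rot: [-3.141, 0.001, 1.068]
force: [-0.2, 1.0, 0.3]
width: 85.2
grip_force: 0.0
```

Call:
apply_moves --pt "0 0 -50 0 0 0" --pt "0 0 -90 0 0 0" --pt "0 0 -105 0 0 0" --pt "0 0 -110 0 0 0" --pt "0 0 -110 0 0 0"

```text
time: 2.33
eef_pos: [490.7, 51.4, 12.4]
ee_rot: [3.14, -0.001, 1.072]
force: [0.5, -0.2, -0.6]
width: 85.3
grip_force: 0.0
```

```bash
python3 - <<'E'
from h import *
s=sensors.read_state();print(s["eef_pos"],s["force"])
o=np.array([578.7,150.95]);y=-.4985;R=np.array([[np.cos(y),-np.sin(y)],[np.sin(y),np.cos(y)]]);print("tcp jig",(s["eef_pos"][:2]-o)@R)
c=camera("scene");crop(c,300,165,180,130,4,"crop1.png")
E
```

```text
[490.65090851  51.38194687  12.42734471] [ 0.4593835  -0.24192515 -0.58887084]
tcp jig [ -29.72923473 -129.54772217]
```

View pics/crop1.png

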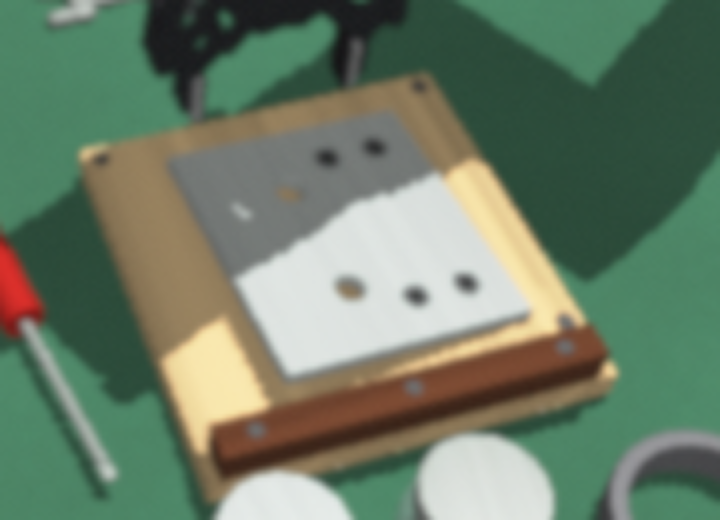

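The crop shows both fingertips over the board's right margin, at about (349,190) and (387,180) in the full image, beside the plate's right edge and clear of it. Now I lower 3 mm and push towards the fence.

Call:
apply_moves --pt "0 0 -3 0 0 0" --pt "3.8 7 -3 0 0 0" --pt "6.7 12.3 -3 0 0 0" --pt "8.6 15.8 -3 0 0 0" --pt "10 18.4 -3 0 0 0" --pt "11.5 21.1 -3 0 0 0" --pt "12.9 23.7 -3 0 0 0" --pt "14.3 26.3 -3 0 0 0" --pt "15.3 28.1 -3 0 0 0" --pt "16.3 29.9 -3 0 0 0"

```text
time: 3.62
eef_pos: [506.0, 81.1, 8.2]
ee_rot: [-3.141, 0.0, 1.072]
force: [-1.6, -0.9, 0.2]
width: 85.2
grip_force: 0.6
```

```bash
cat >> h.py <<'E'
o=np.array([578.7,150.95]);yaw=-.4985;R=np.array([[np.cos(yaw),-np.sin(yaw)],[np.sin(yaw),np.cos(yaw)]])
def tcp():
    s=sensors.read_state();print("t",s["time"],"tcp jig",((s["eef_pos"][:2]-o)@R).round(1),"z",s["eef_pos"][2].round(1),"F jig",(s["force"][:2]@R).round(1),s["force"][2].round(1))
E
python3 - <<'E'
from h import *
tcp();c=camera("top");crop(c,200,165,135,135,5,"crop2.png")
E
```

```text
t 3.625 tcp jig [-30.5 -96.2] z 8.2 F jig [-1.  -1.5] 0.2
```

View pics/crop2.png

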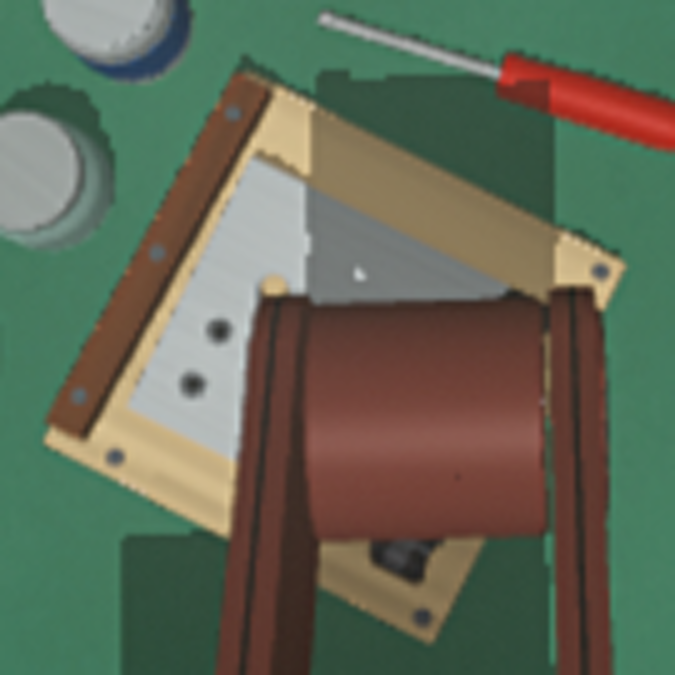

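The crop shows the plate squared to the fence. Its left edge runs from about (250,195) to (225,246) in the full image, and a gap to the fence remains. I'll check the gap numerically.

```bash
python3 - <<'E'
from h import *
c=camera("top")
q=np.array([[252,153],[126,405]])/5+[200,165]-.4
print(((ray(c,q,[40,26])[:,:2]-o)@R).round(1))
hsv=cv2.cvtColor(c["img"],cv2.COLOR_RGB2HSV)
# left edge crossings along rows: plywood->plate
for v in range(198,244,6):
    r=hsv[v];u=[u for u in range(215,255) if r[u][1]<40 and r[u][2]>150 and r[u+1][1]<40]
    if u:
        s=(r[u[0]-1][1]-0.)/85; w=ray(c,[[u[0]-.5,v]],26+ (243-v)/50*14)[0,:2]; print(v,u[0],((w-o)@R).round(1))
E
```

```text
[[ 46.1  67.2]
 [-94.6  65.4]]
198 249 [38.2 67.5]
204 246 [21.3 67.3]
210 243 [ 4.6 67.1]
216 240 [-12.2  66.8]
222 237 [-29.   66.6]
228 234 [-45.7  66.4]
234 231 [-62.4  66.2]
240 228 [-79.1  66. ]
```

Call:
apply_moves --pt "1 1.8 0 0 0 0" --pt "1.9 3.5 0 0 0 0" --pt "2.9 5.3 0 0 0 0" --pt "3.8 7 0 0 0 0" --pt "4.1 7.5 0 0 0 0" --pt "4.1 7.5 0 0 0 0"

```text
time: 4.47
eef_pos: [510.2, 88.6, 8.3]
ee_rot: [3.141, -0.0, 1.072]
force: [-0.8, -1.0, -0.0]
width: 85.5
grip_force: 0.3
```

```bash
cat >> h.py <<'E'
def left(c):
    hsv=cv2.cvtColor(c["img"],cv2.COLOR_RGB2HSV);L=[]
    for v in range(194,244,3):
        r=hsv[v];u=[u for u in range(215,258) if r[u][1]<40 and r[u][2]>150 and r[u+1][1]<40 and r[u+1][2]>150]
        if u: L.append((ray(c,[[u[0]-.5,v]],26+(243-v)/50*14)[0,:2]-o)@R)
    L=np.array(L);k=np.polyfit(L[:,0],L[:,1],1);print("left edge slope",k[0].round(4),"y at -24",np.polyval(k,-24).round(1))
E
python3 - <<'E'
from h import *
tcp();left(camera("top"))
E
```

```text
t 4.475 tcp jig [-30.3 -87.5] z 8.3 F jig [-0.2 -1.2] -0.0
left edge slope -0.0016 y at -24 73.8
```

The plate now touches or nearly touches the fence and is square (slope -0.002). Next I back off, go up and move round behind the rear edge.

Call:
apply_moves --pt "-5 -9 0 0 0 0" --pt "-10 -18 0 0 0 0" --pt "-10 -18 60 0 0 0" --pt "-44 124 70 0 0 1.571" --pt "-44 124 70 0 0 1.571" --pt "-44 124 70 0 0 1.571" --pt "-44 124 70 0 0 1.571" --pt "-44 124 70 0 0 1.571" --pt "-44 124 70 0 0 1.571" --pt "-44 124 70 0 0 1.571" --pt "-44 124 70 0 0 1.571" --pt "-44 124 70 0 0 1.571"

```text
time: 6.02
eef_pos: [465.9, 211.7, 78.2]
ee_rot: [-3.142, -0.0, 2.646]
force: [-0.2, -0.2, 0.0]
width: 85.3
grip_force: 0.0
```

```bash
python3 - <<'E'
from h import *
tcp();print(sensors.read_state()["ee_rot"]);left(camera("top"))
E
```

```text
t 6.025 tcp jig [-128.1   -0.5] z 78.2 F jig [-0.1 -0.3] 0.0
[-3.14156927e+00 -6.36037089e-05  2.64586440e+00]
left edge slope 0.1559 y at -24 27.1
```

The left-edge reading is void because the arm occludes the edge. I descend and push forward.

Call:
apply_moves --pt "0 0 -50 0 0 0" --pt "0 0 -68 0 0 0" --pt "0 0 -70 0 0 0" --pt "8.8 -4.8 -70 0 0 0" --pt "15.8 -8.6 -70 0 0 0" --pt "19.3 -10.5 -70 0 0 0" --pt "22 -12 -70 0 0 0" --pt "24.6 -13.4 -70 0 0 0" --pt "27.2 -14.8 -70 0 0 0" --pt "29 -15.8 -70 0 0 0" --pt "30.7 -16.7 -70 0 0 0" --pt "30.7 -16.7 -70 0 0 0"

```text
time: 7.58
eef_pos: [497.0, 195.6, 8.2]
ee_rot: [-3.142, 0.0, 2.643]
force: [-1.6, 0.8, 1.3]
width: 85.7
grip_force: 1.0
```

```bash
python3 - <<'E'
from h import *
tcp();c=camera("scene");crop(c,310,175,160,120,5,"crop3.png")
E
```

```text
t 7.575 tcp jig [-93.1   0.1] z 8.2 F jig [-1.8 -0.1] 1.3
```

View pics/crop3.png

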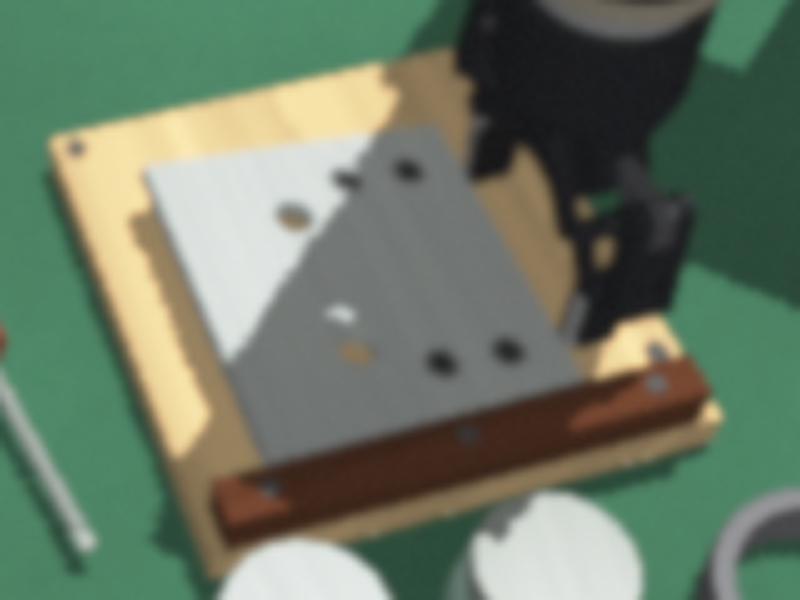

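The crop shows the plate lying along the fence with both fingers at its rear edge, near (406,207) and (425,240) in the full image. The front is still raised, casting a shadow. I continue forward slowly.

Call:
apply_moves --pt "1.8 -1 0 0 0 0" --pt "3.5 -1.9 0 0 0 0" --pt "5.3 -2.9 0 0 0 0" --pt "6.6 -3.6 0 0 0 0" --pt "7.5 -4.1 0 0 0 0" --pt "8.3 -4.5 0 0 0 0" --pt "8.8 -4.8 0 0 0 0" --pt "8.8 -4.8 0 0 0 0"

```text
time: 8.62
eef_pos: [505.6, 190.9, 8.3]
ee_rot: [-3.142, 0.0, 2.643]
force: [-0.1, -0.6, 0.1]
width: 85.2
grip_force: 0.0
```

```bash
python3 - <<'E'
from h import *
tcp();c=camera("scene");crop(c,310,175,160,120,5,"crop4.png")
E
```

```text
t 8.625 tcp jig [-83.3   0.2] z 8.3 F jig [ 0.2 -0.6] 0.1
```

View pics/crop4.png

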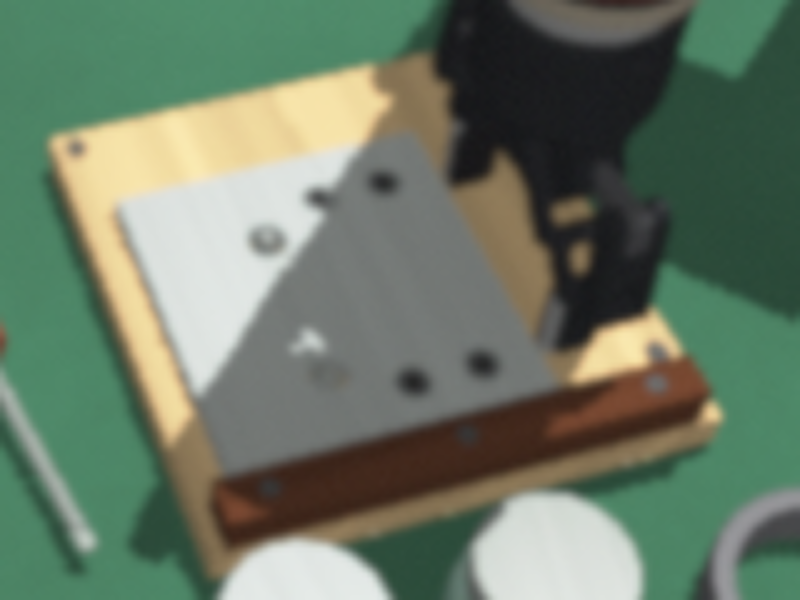

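The plate has dropped. Pins show in both holes, near (363,223) and (376,249) in the full image; the shadow under the front is gone and the force is zero. I back off and verify from above.

Call:
apply_moves --pt "-9 5 0 0 0 0" --pt "-26 14 0 0 0 0" --pt "-26 14 60 0 0 0" --pt "-60 60 120 0 0 0" --pt "-100 120 150 0 0 0" --pt "-140 180 180 0 0 0" --pt "-180 240 200 0 0 0" --pt "-220 300 200 0 0 0" --pt "-260 350 200 0 0 0" --pt "-260 350 200 0 0 0" --pt "-260 350 200 0 0 0" --pt "-260 350 200 0 0 0"

```text
time: 10.18
eef_pos: [244.2, 540.7, 207.7]
ee_rot: [-3.14, 0.0, 2.645]
force: [0.0, 1.5, -0.5]
width: 85.7
grip_force: 0.0
```

```bash
python3 - <<'E'
from h import *
tcp();c=camera("top");p,b=measure(c);P=ray(c,p,26);P=P[order(P)];J=(P[:,:2]-o)@R
print(J.round(1).tolist(),"ctr",J.mean(0).round(1),"sides",[np.linalg.norm(P[k]-P[k-1]).round(1) for k in range(4)])
crop(c,200,165,135,135,5,"crop5.png")
E
```

```text
t 10.175 tcp jig [-480.1  182.3] z 207.7 F jig [-0.7  1.4] -0.5
[[69.1, 73.4], [68.6, -75.1], [-69.9, -75.4], [-70.3, 73.4]] ctr [-0.6 -0.9] sides [np.float64(139.3), np.float64(148.5), np.float64(138.5), np.float64(148.8)]
```

View pics/crop5.png

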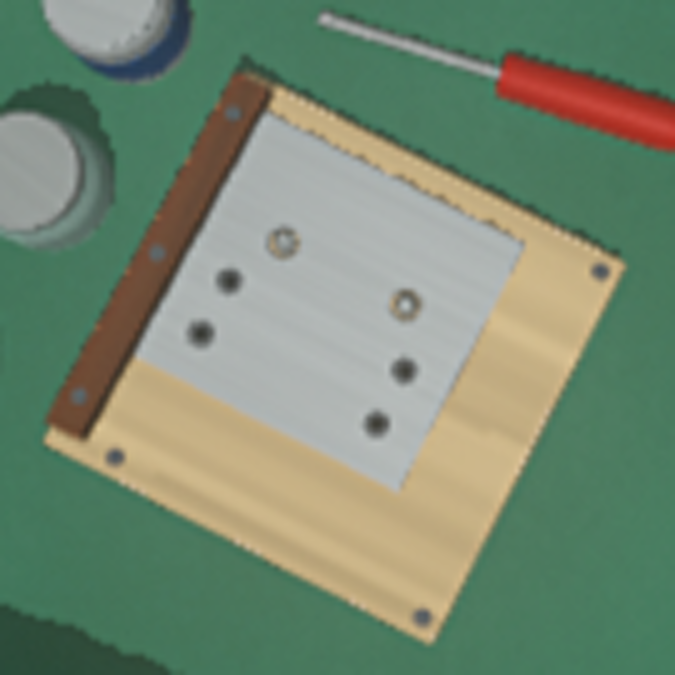

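The pins show centred in both holes, at (256,213) and (281,226), and the plate centre is within 1 mm of its place. The bystanders in this crop (jar, can, screwdriver) have not moved.

```bash
python3 -c "
from station import job_done
print(job_done())"
```

```text
the job is handed in; nothing more can be done
None
```

The drill template was pushed into place and handed in at about 10 s of the 61 s allowed: both holes are over their pins, it looks flat on the board, and its centre measured about 1 mm from where it belongs.

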